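Knock a wooden stopper home in a jar sealing press

ROBOT

A 6-joint arm with a two-finger parallel gripper is mounted at the origin on the work surface. World frame = base frame: x ahead of the robot, y to its left, z up, the work surface at z = 0. Lengths are in m, angles in rad, forces in N, time in s.
With the tool pointing down it reaches from about 0.35 to 0.85 m from the base axis. Payload 8.1 kg.
Tool frame: the origin (TCP) lies between the finger pads; the fingertips stand finger_overhang ahead of it and the grasp point (between the pads) lies 8 mm behind it (finger_overhang is the distance from the TCP to the fingertips, in m); z points along the fingers, y is the line along which they close (so a half turn about z gives the same grasp; the last joint's range is limited). The gripper opens to 93 mm and grips with 3 to 60 N. Pads are 15 mm wide; open, the fingers measure 128 mm over their backs; the gripper's body (75 mm by 188 mm) begins 65 mm behind the grasp point.
Start: joints at [-1.282, 0.13, 1.488, -0, 1.523, -0.085], TCP at [0.219, -0.559, 0.23] pointing down, gripper open.
Joint ranges: [-2.96, 2.96], [-0.89, 2.26], [0.02, 2.5], [-1.34, 4.48], [0, 2.73], [-2.66, 2.66]. Speed limits (rad/s): [2.39, 2.39, 2.79, 3.14, 3.14, 3.14].

INTERFACE

Orientations are given as a 3x3 rotation matrix whose columns are the frame's x, y, z axes.
In Python, from plant import read_state, read_camera, close_job, finger_overhang gives the robot as it stands.
- The arm moves only by the shell command python3 -m jog 'ROWS'. ROWS is JSON, a list of rows, each an object with "linear": the shift along the world's x, y, z in mm, a list of three; "delta_rot": the turn, a rotation vector about the world's x, y, z in rad, a list of three; "fingers": the opening, from 0 (shut) to 1 (fully open). In form: [{"linear": [x, y, z], "delta_rot": [rx, ry, rz], "fingers": fingers}, ...]. A call has 1 to 8 rows; each row is the pose to reach, as a shift and turn from the pose commanded when the call began; what a row does not reach only later rows make up. A row lasts 1/8 s, in which the tool goes at most 62.5 mm and 10.7 degrees, less where a joint would pass 70% of its speed; a pose out of reach is approached as far as the arm can. A call with a gripper value outside its range is refused whole. The fingers move at their own pace and stop on an object; the grip force is fixed at half the most. Time passes only in rows, so rows that repeat a pose let the fingers close. It gives the time, the measured TCP pose, the force, the opening and the grip force at its end, in the units of the state.
- read_state(): the state, without advancing time (a new reading comes with each control period).
- read_camera(name): name is "scene" or "top" or "wrist"; returns a dict with "color" (384x512x3 uint8, blue, green, red), "z_map" (384x512 float32, m along the optical axis (not along the pixel's ray), 0 where there is no reading), "mtx" (3x3 intrinsics, pixels), "k1" (the pictures are not rectified: a ray, as slopes to the right and down, at radius r is drawn at 1 + k1 r^2 times it, then the intrinsics apply), "rvec" (rotation vector, rad) and "tvec" (3), from world to camera coordinates, as OpenCV has them. Camera axes: x right, y down, z forward; pixel columns grow to the right and rows downward; lengths in m; the calibration is good to about 2 mm. A picture is of the moment at which its call begins.
- close_job(): hands the job in; it is judged then, once.
The state is a dict: "time": time; "q": joint angles; "dq": joint speeds; "effort": joint torques, N m; "eef_pos": TCP position; "tool_rot": TCP orientation; "force": force on the tool from outside, world axes, zero at the start; "torque": the same for the moment, N m; "gripper_width": finger opening in m; "grip_force": force on a finger pad.
Only numpy, scipy, OpenCV 4.12 (cv2) and the standard library are available. Lean on these libraries where they do the work, as an engineer would, in place of code of your own. Each camera call takes 0.05 s, during which the arm holds its last target. There are 200 camera calls.

TASK

Close the open jar in the sealing press: push the carriage with the jar all the way in under the plunger, then push the catch lever on the press head all the way down so that the plunger is free. Then take the wooden mallet by its handle and knock the plunger down with a brisk blow of the mallet head (again if needed) until the stopper sits fully home on the jar's rim. Last, stand the mallet back on the chopping board, upright on its head as you found it and released, and leave the press as it is; never press the plunger or the stopper with the gripper itself, and do not disturb the other things on the worktop.

Things in the scene. Friction and masses are not known exactly. Their poses are not given: they have to be found in the camera images.
- press: The jar sealing press, fixed to the worktop: walnut base 240 x 130 x 12 mm, two steel posts (16 mm thick, 100 mm apart) and an aluminium head block 78 x 130 x 30 mm whose top is 158 mm above the worktop. Origin on the worktop under the plunger's axis; z up; the base reaches from x = -175 to +65 mm. The carriage slides in along +x (away from the robot); the catch lever's arm is on the +y side.
- carriage (a joint): Aluminium carriage that slides on the base and carries an open glass jar (60 mm across, 70 mm tall, underside 24 mm above the worktop). In m: 0 = all the way out, 0.080 = against its stop, with the jar under the plunger. It slides stiffly (about 3 N) and stays where it is left.
- push_plate (a point): Middle of the face, towards the robot, of the carriage's upright push plate (56 mm wide, 6 mm thick, from 24 to 72 mm above the worktop; this point is 50 mm above it), 105 mm in front of the jar's axis. Its axes are those of the press; push along +x.
- stopper (a joint): Wooden stopper in the jar's mouth (flange 47 mm across, 10 mm thick). In m: 0 = standing 12 mm above the rim, 0.012 = flange fully home on the rim. It sits tight (about 4 N) and stays where it is driven.
- stopper_top (a point): Centre of the top of the stopper, 116 mm above the worktop when standing up, 104 mm when fully home.
- plunger (a joint): The press's upright sprung plunger. In m: 0 = up, 0.020 = as far down as it goes; it springs back up (2 to 4 N). Its foot meets the stopper after 6 mm and has the stopper home after 18 mm, if the carriage is fully in. While the catch lever is up, the lever's strut props up the plunger's head and it cannot go down.
- plunger_top (a point): Centre of the top face of the plunger's steel head (32 mm across, 18 mm high, on the press's z axis), which the mallet strikes; 208 mm above the worktop when up, 188 mm when fully down.
- lever (a joint): Catch lever on top of the press head, turning about the press's x axis. In rad: 0 = arm up (65 degrees above level, pointing to the press's +y), plunger propped; 1.1 = arm all the way down, level, plunger free. Push on its upper side, downward and outward. It stays where it is left (about 1 N at the tip).
- lever_pivot (a point): The lever's pivot, 163 mm above the worktop, 16 mm to +y of the press's axis.
- lever_tip (a point): Near the end of the lever's arm, 82 mm from the pivot; the end paddle is black, 30 mm long, 24 mm wide (along x) and 9 mm thick, and ends 85 mm from the pivot.
- mallet: Wooden kitchen mallet, 0.28 kg, standing on its head on the chopping board: square head 60 x 60 mm and 70 mm tall, and a level handle 20 mm wide and 24 mm tall that runs from the head to 170 mm along the mallet's -x, its middle 35 mm above the underside. Origin at the centre of the head's underside, which is also the striking face; z up.
- mallet_grip (a point): Point on the handle's axis to grip, 60 mm from the head's axis along the mallet's -x and 35 mm above the underside.
- board: Wooden chopping board 240 (x) x 190 (y) x 16 mm, fixed, on the left or the right of the press. Origin at the centre of its underside on the worktop, top at 16 mm.
- tray: Walnut tray 230 x 170 x 30 mm, fixed, on the other side of the press, holding two closed jars. Origin at the centre of its underside.
- jar_a: Closed jar in the tray, 60 mm across, 80 mm tall; bystander. Origin under its centre.
- jar_b: The other closed jar in the tray, same size; bystander.
- pepper_mill: Black mill, 54 mm across, 140 mm tall; bystander. Origin under its centre.
- salt_mill: Black mill, 54 mm across, 119 mm tall; bystander.
- bowl: White bowl, 120 mm across, 50 mm tall; bystander.
- spice_tin: Steel tin, 56 mm across, 80 mm tall; bystander.

How it is judged:
On the way, in this order (a step that is already met when the one before it is completed fails the run):
1. the carriage is pushed in to within 3 mm of its stop (value of joint carriage above 0.077 m), for 0.1 s.
2. then the catch lever is down, to within 0.15 rad of its end (value of joint carriage above 0.077 m and value of joint lever above 0.95 rad), for 0.1 s.
3. then the mallet is lifted at least 30 mm off the board (all of step 2 and z of mallet in the frame of board above 0.046 m).
4. then the mallet strikes the plunger down: in contact with its head and driving it at more than 0.08 m/s (all of step 2 and contact force between mallet and plunger_c1 above 0.5 N and value of joint plunger below 0.015 m and velocity of joint plunger above 0.08 m/s).
At the end, for the whole second after the job is handed in: Stopper home (within 1.5 mm), carriage in (within 3 mm), lever down (within 0.15 rad of its end), plunger sprung back up (within 5 mm), mallet at rest, upright on its head (0.1 rad) on the board, head centre within 100 mm (board x) and 75 mm (board y) of the board's centre (all of step 2 and value of joint stopper above 0.0105 m and x of mallet in the frame of board between -0.1 and 0.1 m and y of mallet in the frame of board between -0.075 and 0.075 m and z of mallet in the frame of board between 0.012 and 0.02 m and angle between mallet's own z axis and vertical below 0.1 rad and linear speed of mallet below 0.02 m/s and value of joint plunger below 0.005 m); the robot touches nothing.
It fails at once if the arm or the fingers press the plunger's head or the stopper with more than 2 N (contact force between any of the arm, the fingers and plunger_c1 above 2 N or contact force between any of the arm, the fingers and stopper_c0 above 2 N).
It fails at once if a bystander (closed jar, mill, bowl or tin) is moved by more than 20 mm (distance of any of jar_a, jar_b, pepper_mill, salt_mill, bowl, spice_tin from where it was at the start of the episode above 0.02 m).
It also fails if it takes over 54 s, if anything falls off the work surface, if the arm or the gripper's body presses on something with over 40 N, if the wrist force passes 120 N, or if a joint passes its speed limit or range.

## Working session

There is one attempt and no reset: what is moved stays moved. The work goes in short steps, Python scripts to look and compute and a shell command to move; the robot and the scene stay as the last step left them, time stands still between calls to the robot, and variables do not carry over. Pictures are saved under pics/ and viewed, at most 13 in all, crops included, and the job is handed in when it is done.

```bash
mkdir -p pics; ls; cat > h.py <<'E'
import numpy as np, cv2
from plant import *
def cam(n):
    c=read_camera(n); c["R"]=cv2.Rodrigues(np.array(c["rvec"],float))[0]; c["t"]=np.array(c["tvec"],float).ravel(); return c
def cloud(c):
    h,w=c["z_map"].shape; K=np.array(c["mtx"],float)
    u,v=np.meshgrid(np.arange(w),np.arange(h)); uv=np.stack([u,v],-1).reshape(-1,1,2).astype(np.float64)
    p=cv2.undistortPoints(uv,K,np.array([c["k1"],0,0,0.])).reshape(h,w,2)
    z=c["z_map"].astype(float)[...,None]; P=np.concatenate([p*z,z],-1)
    W=(P-c["t"])@c["R"]; W[c["z_map"]<=0]=np.nan; return W
def proj(c,X):
    return cv2.projectPoints(np.array(X,float).reshape(-1,1,3),np.array(c["rvec"],float),c["t"],np.array(c["mtx"],float),np.array([c["k1"],0,0,0.]))[0].reshape(-1,2)
E
python3 - <<'E'
from h import *
print(finger_overhang, read_state())
for n in("scene","top"):
    c=cam(n); cv2.imwrite(f"pics/{n}0.png",c["color"]); np.save(n+"0.npy",cloud(c)); print(n,-c["R"].T@c["t"],c["R"][2],c["k1"])
E
```

```text
pics
0.011 {'time': 0.0, 'q': array([-1.28239689e+00,  1.31173005e-01,  1.48927305e+00, -1.20125396e-05,
        1.52301172e+00, -8.54367062e-02]), 'dq': array([ 3.75378991e-05,  1.07939907e-04,  9.54703543e-04,  2.54178131e-04,
        1.60454059e-03, -8.47022637e-04]), 'effort': array([-5.88874673e-05, -5.59834206e+01, -4.91772652e+01,  7.69448443e-02,
        3.51806148e-02, -1.50983560e-04]), 'eef_pos': array([ 0.21895129, -0.55802725,  0.22858379]), 'tool_rot': array([[ 9.30933106e-01,  3.65189347e-01, -5.41977720e-04],
       [ 3.65189719e-01, -9.30931407e-01,  1.78468014e-03],
       [ 1.47202093e-04, -1.85934252e-03, -9.99998261e-01]]), 'force': array([ 0.3656387 , -0.09956236,  0.63926682]), 'torque': array([-0.01559578, -0.05267275, -0.05426799]), 'grip_force': 0.0, 'gripper_width': 0.09338785172353065}
scene [1.13156356 0.55136502 1.04365819] [-0.45801165 -0.46467075 -0.75783007] -0.0863024770409852
top [ 0.35397758 -0.00345708  1.4477887 ] [ 0.164924    0.01571269 -0.98618111] -0.06924471899444441
```

View pics/scene0.png

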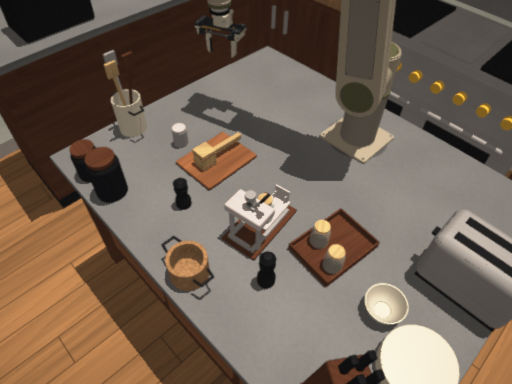

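View pics/top0.png

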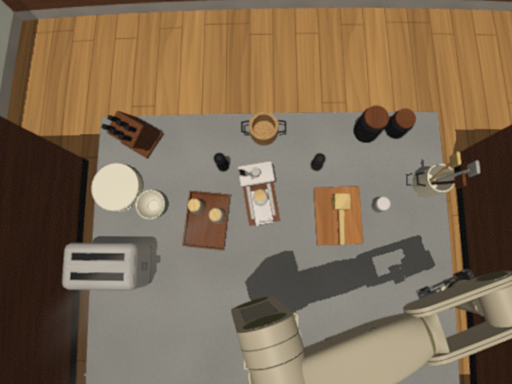

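Scene: press head at about (257,175) in the top view, lever paddle at (245,172) on its left (+y), board at (338,215) with the mallet head at (342,202) and its handle towards the robot. The tin is at (382,204) and the mills at (222,161) and (318,162).

```bash
python3 - <<'E'
from h import *
im={n:cv2.imread(f"pics/{n}0.png").astype(int) for n in("scene","top")}
W={n:np.load(n+"0.npy") for n in im}
def rect(P,name):
    r=cv2.minAreaRect((P[:,:2]*1000).astype(np.float32)); print(name,len(P),"c",np.round(r[0],1),"size",np.round(r[1],1),"ang",round(r[2],2),"z",np.round(np.median(P[:,2])*1000,1))
def sel(n,u0,u1,v0,v1,zlo,zhi,f=None):
    m=np.zeros(W[n].shape[:2],bool); m[v0:v1,u0:u1]=1
    m&=(W[n][...,2]>zlo)&(W[n][...,2]<zhi)
    if f is not None: m&=f(im[n])
    m=cv2.morphologyEx(m.astype(np.uint8),cv2.MORPH_OPEN,np.ones((2,2)))>0
    return W[n][m]
for n,b in {"top":dict(press=(232,285,155,230),mal=(310,366,180,250),tray=(180,235,185,255)),"scene":dict(press=(215,300,180,255),mal=(172,260,125,190),tray=(285,382,205,285))}.items():
    print(n)
    rect(sel(n,*b["press"],.15,.166),"head")
    rect(sel(n,*b["press"],.006,.018,),"base")
    rect(sel(n,*b["press"],.200,.214,),"plunger")
    rect(sel(n,*b["press"],.170,.25,lambda i:i.max(2)<60),"paddle")
    rect(sel(n,*b["press"],.066,.078),"plate top")
    rect(sel(n,*b["press"],.109,.122),"stopper")
    rect(sel(n,*b["mal"],.080,.092),"mal head")
    h=sel(n,*b["mal"],.056,.069); rect(h,"handle")
    print(" handle fit",cv2.fitLine((h[:,:2]*1000).astype(np.float32),cv2.DIST_HUBER,0,.01,.01).ravel())
    rect(sel(n,*b["mal"],.010,.021),"board")
    rect(sel(n,*b["tray"],.022,.036),"tray")
n="top"
for nm,b,z in (("millL",(212,232,148,173),.03),("millR",(308,328,152,172),.03),("tin",(372,392,195,214),.05),("jars",(185,230,195,225),.06)): rect(sel(n,*b,z,.2),nm)
n="scene"
for nm,b,z in (("mill1",(255,280,250,290),.03),("mill2",(172,192,175,210),.03),("tin",(170,190,120,150),.04),("jars",(305,350,215,275),.06)):
  P=sel(n,*b,z,.2); rect(P,nm); print(P[:,2].max())
P=sel("scene",215,300,180,255,.17,.3,lambda i:i.max(2)<60); print(P.min(0),P.max(0))
E
```

```text
top
head 524 c [657.9  42.4] size [ 85.7 148.2] ang 17.73 z nan
base 397 c [544.3  27.6] size [165.5 130.2] ang 9.1 z nan
plunger 62 c [633.7  52.2] size [25.5 53.3] ang 20.72 z 206.6
paddle 20 c [nan nan] size [nan  0.] ang nan z nan
plate top 20 c [461.7  14.5] size [ 3.1 54.2] ang 11.55 z 40.2
stopper 109 c [561.6  31.6] size [40.3 42.8] ang 2.91 z 115.5
mal head 210 c [ 539.8 -305.8] size [40.2 87.8] ang 26.33 z nan
handle 176 c [ 441.7 -293.4] size [138.   32.4] ang 1.14 z nan
 handle fit [0. 0. 0. 0.]
board 1889 c [ 476.  -301.6] size [122.8 292.2] ang 37.53 z nan
tray 228 c [475.9 256.9] size [172.1 231.2] ang 83.34 z nan
scene
head 839 c [601.4  45.5] size [167.9 123.9] ang 10.63 z nan
base 946 c [549.   31.6] size [395.7 211.4] ang 67.89 z nan
plunger 97 c [5.776e+02 4.000e-01] size [190.8  26.1] ang 39.76 z 207.0
paddle 10 c [620.2  59.1] size [95.5 42.9] ang 40.31 z 171.0
plate top 52 c [546.   56.2] size [269.3 103.6] ang 1.06 z 68.9
stopper 85 c [568.6  42.5] size [189.8  41. ] ang 30.12 z 116.7
mal head 247 c [ 568.8 -286.8] size [327.9 130.8] ang 60.65 z 85.2
handle 211 c [ 482.7 -305.4] size [168.1 253.1] ang 62.11 z nan
 handle fit [0. 0. 0. 0.]
board 1711 c [ 545.5 -268.1] size [202.9 310.4] ang 34.4 z nan
tray 636 c [465.7 210.3] size [276.  251.4] ang 83.78 z nan
millL 190 c [718.2 182.4] size [41.6 62.2] ang 61.49 z nan
millR 156 c [ 712.6 -216.3] size [42.1 69.5] ang 20.94 z 109.1
tin 171 c [ 528.7 -465.8] size [81.6 50.2] ang 87.67 z 78.7
jars 307 c [512.1 249.5] size [142.4  51.3] ang 65.17 z nan
mill1 498 c [682.  195.4] size [113.1  36. ] ang 17.41 z nan
nan
mill2 345 c [ 677.8 -217.5] size [121.9  37.8] ang 38.12 z nan
nan
tin 208 c [ 511.4 -477.3] size [131.8  31.3] ang 48.65 z nan
nan
jars 574 c [494.9 255.3] size [172.5  90.9] ang 66.07 z nan
nan
[0.57006244 0.0443282  0.11847615] [0.64668178 0.10635271 0.23516019]
```

```bash
python3 - <<'E'
from h import *
im={n:cv2.imread(f"pics/{n}0.png").astype(int) for n in("scene","top")}
W={n:np.load(n+"0.npy") for n in im}
def sel(n,u0,u1,v0,v1,zlo,zhi,f=None,op=True):
    m=np.zeros(W[n].shape[:2],bool); m[v0:v1,u0:u1]=1
    m0=m&(W[n][...,2]>zlo)&(W[n][...,2]<zhi)
    if f is not None: m0&=f(im[n])
    m=m0.astype(np.uint8)
    if op: m=cv2.morphologyEx(m,cv2.MORPH_OPEN,np.ones((3,3)))
    k,l,s,_=cv2.connectedComponentsWithStats(m,connectivity=4)
    if k<2: return np.full((3,3),np.nan)
    return W[n][(l==1+np.argmax(s[1:,4]))&m0]
def rect(P,name):
    r=cv2.minAreaRect((P[:,:2]*1000).astype(np.float32)); md=np.median(P,0)*1000
    e=np.linalg.eigh(np.cov(P[:,:2].T))[1][:,1]
    print(f"{name:9s}",len(P),"c",np.round(r[0],1),"size",np.round(r[1],1),"ang",round(r[2],2),"med",np.round(md,1),"pca",round(np.degrees(np.arctan2(e[1],e[0])),1))
for n,b in {"top":dict(press=(232,285,155,230),mal=(310,366,180,250),tray=(180,235,185,255)),"scene":dict(press=(215,300,180,255),mal=(172,260,125,190),tray=(285,382,205,285))}.items():
    print(n)
    rect(sel(n,*b["press"],.15,.166,lambda i:i.min(2)>100),"head")
    rect(sel(n,*b["press"],.200,.214,),"plunger")
    rect(sel(n,*b["press"],.168,.26,lambda i:i.max(2)<70,False),"paddle")
    rect(sel(n,*b["press"],.064,.078,None,False),"plate top")
    rect(sel(n,*b["press"],.109,.122),"stopper")
    rect(sel(n,*b["mal"],.080,.092),"mal head")
    rect(sel(n,*b["mal"],.056,.069,lambda i:(i[...,2]>150),False),"handle")
    rect(sel(n,*b["mal"],.010,.021),"board")
    rect(sel(n,*b["tray"],.022,.036),"tray")
for n,nm,b,z in (("top","millL",(208,236,145,176),.10),("top","millR",(306,330,150,175),.09),("top","tin",(368,396,190,218),.07),("top","jarA",(185,205,195,213),.07),("top","jarB",(206,225,206,225),.07),("scene","mill1",(255,280,250,290),.1),("scene","mill2",(172,192,175,210),.09),("scene","tin",(168,192,118,150),.07)): rect(sel(n,*b,z,.15),nm)
# crops x6
a=cv2.imread("pics/top0.png")[150:230,230:290]; s=cv2.imread("pics/scene0.png")[180:252,212:302]
a=cv2.resize(a,(450,600),interpolation=cv2.INTER_CUBIC); s=cv2.resize(s,(350,280),interpolation=cv2.INTER_CUBIC)
o=np.zeros((600,800,3),np.uint8); o[:,:450]=a; o[:280,450:]=s; cv2.imwrite("pics/crop.png",o)
E
```

```text
top
head      507 c [642.9  46.8] size [ 78.3 129.5] ang 8.55 med [635.6  31.9 157.7] pca 105.5
plunger   58 c [638.6  46.9] size [27.5 25.7] ang 0.38 med [639.7  45.2 208. ] pca -146.5
paddle    22 c [630.7  94. ] size [16.2 13. ] ang 0.86 med [630.7  94.1 232.4] pca 173.4
plate top 25 c [463.9  18.1] size [ 6.  52.5] ang 9.55 med [464.9  16.1  70.4] pca 99.5
stopper   103 c [564.5  33.7] size [38.7 44.5] ang 89.66 med [565.8  37.4 115.6] pca 171.2
mal head  176 c [ 543.4 -286.1] size [59.8 56.6] ang 89.35 med [ 542.9 -283.7   86.1] pca 66.6
handle    164 c [ 443.3 -286.1] size [ 18.6 134.4] ang 89.79 med [ 444.6 -286.1   62.7] pca 180.0
board     1214 c [ 493.9 -282.2] size [239.4 187.4] ang 0.85 med [ 512.  -242.5   16.1] pca 160.6
tray      3 c [nan nan] size [0. 0.] ang 0.0 med [nan nan nan] pca nan
scene
head      747 c [645.3  51.3] size [ 78.7 130.2] ang 8.29 med [655.5  64.6 157.7] pca 102.1
plunger   97 c [639.9  50.1] size [32.3 27.9] ang 46.67 med [642.1  51.6 207.7] pca 53.5
paddle    25 c [635. 103.] size [12.6 24.5] ang 65.1 med [639.4 102.8 237. ] pca 169.3
plate top 
[... 598 characters left out ...]
g 89.42 med [708.1 190.3 132.5] pca 129.4
millR     105 c [ 710.3 -199.5] size [40.1 44.7] ang 84.99 med [ 708.6 -198.9  114.7] pca -167.0
tin       137 c [ 530.4 -451.3] size [50.8 48.5] ang 87.7 med [ 530.6 -450.8   79.8] pca -150.9
jarA      130 c [533.7 295.9] size [45.4 49.4] ang 42.03 med [533.9 295.4  85.2] pca -175.2
jarB      126 c [496.1 210.2] size [44.3 44.6] ang 89.04 med [493.8 210.   85.9] pca -137.5
mill1     279 c [716.  197.4] size [43.1 44.4] ang 46.03 med [722.  201.6 131. ] pca 131.8
mill2     159 c [ 714.6 -196.6] size [36.4 46. ] ang 62.79 med [ 717.1 -192.4  111.6] pca 147.3
tin       124 c [ 530.8 -447.9] size [57.3 45.7] ang 52.26 med [ 532.7 -445.9   79.8] pca 54.6
```

View pics/crop.png

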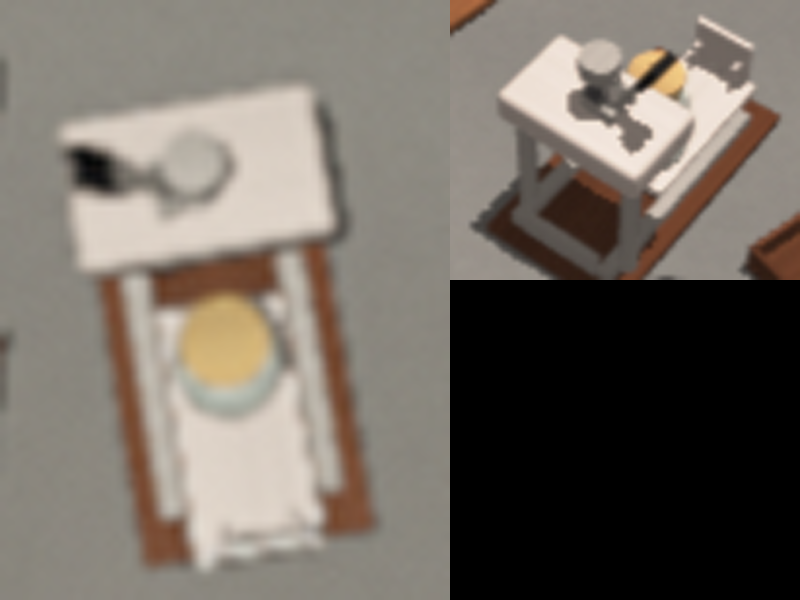

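The crop confirms the press yaw of about 8.6° and the axis near (643, 48) mm. The paddle is at crop (95,170) on the +y side, and the push plate is at crop (270,540). Mallet head is at (544.5, -286) with yaw about 0. These agree with the sizes and heights given. Moving to the pre-push pose now.

```bash
python3 -m jog '[{"linear":[20,55,0],"delta_rot":[0,0,-0.05],"fingers":0},{"linear":[40,110,0],"delta_rot":[0,0,-0.1],"fingers":0},{"linear":[60,165,0],"delta_rot":[0,0,-0.15],"fingers":0},{"linear":[80,220,0],"delta_rot":[0,0,-0.2],"fingers":0},{"linear":[100,275,0],"delta_rot":[0,0,-0.223],"fingers":0},{"linear":[120,330,0],"delta_rot":[0,0,-0.223],"fingers":0},{"linear":[140,385,0],"delta_rot":[0,0,-0.223],"fingers":0},{"linear":[160,440,0],"delta_rot":[0,0,-0.223],"fingers":0}]'
python3 -m jog '[{"linear":[17,45,-20],"delta_rot":[0,0,0],"fingers":0},{"linear":[34,90,-50],"delta_rot":[0,0,0],"fingers":0},{"linear":[51,135,-80],"delta_rot":[0,0,0],"fingers":0},{"linear":[51,135,-80],"delta_rot":[0,0,0],"fingers":0},{"linear":[51,135,-80],"delta_rot":[0,0,0],"fingers":0}]'
python3 - <<'E'
from h import *
s=read_state(); print(s["eef_pos"],s["tool_rot"][:,0],s["gripper_width"],s["time"])
c=cam("wrist"); cv2.imwrite("pics/w1.png",c["color"]); print(-c["R"].T@c["t"],c["R"][2]); np.save("w1.npy",cloud(c))
print(proj(c,[[.46,.0203,.072],[.4657,.021,.072],[.564,.036,.116],[.643,.048,.208]]))
E
```

```text
time: 1.1
eef_pos: [0.3792, -0.1167, 0.2294]
tool_rot: [[0.989, 0.15, 0.0], [0.15, -0.989, -0.0], [0.0, 0.0, -1.0]]
force: [0.9, -1.6, -0.0]
gripper_width: 0.0174
grip_force: 0.0
time: 1.72
eef_pos: [0.4299, 0.0163, 0.1496]
tool_rot: [[0.989, 0.151, -0.001], [0.151, -0.989, -0.0], [-0.001, 0.0, -1.0]]
force: [0.5, -0.2, 0.8]
gripper_width: 0.0007
grip_force: 0.0
[0.42988655 0.01625552 0.14963898] [ 9.88505576e-01  1.51182612e-01 -7.38157269e-04] 0.0006647226270940379 1.725
[0.49791683 0.02634296 0.3044878 ] [-0.24875416 -0.03739963 -0.96784432]
[[ 251.99031441  160.83172512]
 [ 252.22875211  152.98673869]
 [ 252.54457859  -22.18757954]
 [ 253.17224242 -283.53178466]]
```

View pics/w1.png

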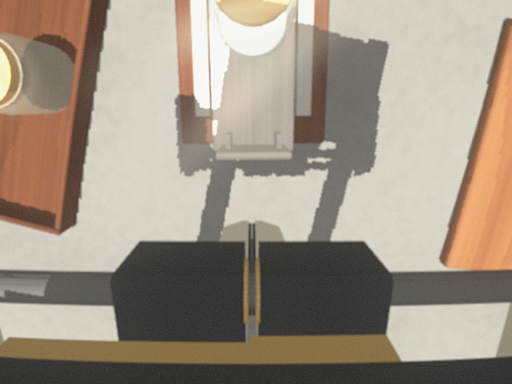

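The wrist view shows the plate's top edge at (216–292, 150–160), within about 1 mm of where I predicted it. Descending and pushing.

```bash
python3 -m jog '[{"linear":[0,0,-50],"delta_rot":[0,0,0],"fingers":0},{"linear":[0,0,-100],"delta_rot":[0,0,0],"fingers":0},{"linear":[0,0,-100],"delta_rot":[0,0,0],"fingers":0},{"linear":[15,2,-100],"delta_rot":[0,0,0],"fingers":0},{"linear":[25,4,-100],"delta_rot":[0,0,0],"fingers":0},{"linear":[40,6,-100],"delta_rot":[0,0,0],"fingers":0},{"linear":[55,8,-100],"delta_rot":[0,0,0],"fingers":0},{"linear":[70,10.5,-100],"delta_rot":[0,0,0],"fingers":0}]'
python3 -m jog '[{"linear":[7,1,0],"delta_rot":[0,0,0],"fingers":0},{"linear":[14,2,0],"delta_rot":[0,0,0],"fingers":0},{"linear":[20,3,0],"delta_rot":[0,0,0],"fingers":0},{"linear":[23,3.5,0],"delta_rot":[0,0,0],"fingers":0}]'
python3 -m jog '[{"linear":[2,0.3,0],"delta_rot":[0,0,0],"fingers":0},{"linear":[4,0.6,0],"delta_rot":[0,0,0],"fingers":0}]'
```

```text
time: 2.78
eef_pos: [0.5014, 0.0266, 0.0517]
tool_rot: [[0.989, 0.15, 0.001], [0.15, -0.989, -0.0], [0.001, 0.0, -1.0]]
force: [-3.2, -0.8, 3.2]
gripper_width: 0.0006
grip_force: 1.7
time: 3.28
eef_pos: [0.5234, 0.0304, 0.0498]
tool_rot: [[0.989, 0.15, 0.0], [0.15, -0.989, -0.0], [0.0, 0.0, -1.0]]
force: [-3.8, -1.5, 2.5]
gripper_width: 0.0008
grip_force: 1.3
time: 3.52
eef_pos: [0.5267, 0.031, 0.0495]
tool_rot: [[0.989, 0.15, -0.001], [0.15, -0.989, -0.0], [-0.001, -0.0, -1.0]]
force: [-12.0, -2.8, 9.5]
gripper_width: 0.0005
grip_force: 6.5
```

```bash
python3 -m jog '[{"linear":[2,0.3,0],"delta_rot":[0,0,0],"fingers":0},{"linear":[2,0.3,0],"delta_rot":[0,0,0],"fingers":0}]'
python3 -m jog '[{"linear":[-8,-1,0],"delta_rot":[0,0,0],"fingers":0},{"linear":[-45,-7,0],"delta_rot":[0,0,0],"fingers":0},{"linear":[-45,-7,60],"delta_rot":[0,0,0],"fingers":0},{"linear":[-45,-7,120],"delta_rot":[0,0,0],"fingers":0},{"linear":[-45,-7,180],"delta_rot":[0,0,0],"fingers":0},{"linear":[-45,-7,200],"delta_rot":[0,0,0],"fingers":0},{"linear":[-45,-7,200],"delta_rot":[0,0,0],"fingers":0}]'
python3 - <<'E'
from h import *
s=read_state(); print(s["eef_pos"],s["time"])
c=cam("wrist"); cv2.imwrite("pics/w2.png",c["color"]); W=cloud(c); np.save("w2.npy",W)
P=np.array([.643,.048]);a=np.radians(8.6);R=np.array([[np.cos(a),-np.sin(a)],[np.sin(a),np.cos(a)]])
L=(W[...,:2]-P)@R
for n,lo,hi in(("plate",.066,.078),("head",.152,.164),("plunger",.202,.213)):
    m=((W[...,2]>lo)&(W[...,2]<hi)&(abs(L[...,0])<.2)&(abs(L[...,1])<.08))
    m=cv2.morphologyEx(m.astype(np.uint8),cv2.MORPH_OPEN,np.ones((3,3)))>0
    q=L[m]*1000
    if len(q): print(n,len(q),np.percentile(q,[2,50,98],axis=0).round(1).tolist())
E
```

```text
time: 3.78
eef_pos: [0.5266, 0.031, 0.0493]
tool_rot: [[0.989, 0.151, -0.006], [0.151, -0.989, -0.001], [-0.006, -0.0, -1.0]]
force: [-15.0, -2.9, 13.0]
gripper_width: 0.0005
grip_force: 8.0
time: 4.65
eef_pos: [0.4852, 0.0244, 0.251]
tool_rot: [[0.989, 0.15, 0.004], [0.15, -0.989, -0.0], [0.004, 0.001, -1.0]]
force: [0.5, -0.3, -0.5]
gripper_width: 0.0002
grip_force: 0.0
[0.4851635  0.02438683 0.25099102] 4.65
plate 419 [[-109.4, -25.9], [-105.2, 1.6], [-30.7, 26.0]]
head 6262 [[-38.7, -60.5], [-27.9, 0.8], [-16.7, 61.8]]
```

View pics/w2.png

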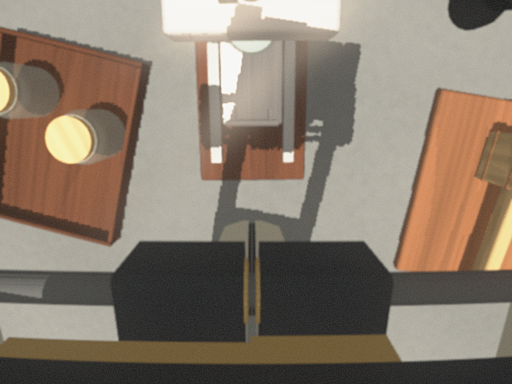

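Carriage is at its stop (hard contact, 15 N). The view shows the plate at (222–290, 122) and the head block front at local x -38.7, so the press pose holds. Next is the lever, with the tool turned 90° so the slim side of the fingers fits between plunger and arm.

```bash
python3 -m jog '[{"linear":[0,0,50],"delta_rot":[0,0,0.17],"fingers":0},{"linear":[10,3,60],"delta_rot":[0,0,0.34],"fingers":0},{"linear":[40,12,60],"delta_rot":[0,0,0.51],"fingers":0},{"linear":[75,23,60],"delta_rot":[0,0,0.68],"fingers":0},{"linear":[110,34,60],"delta_rot":[0,0,0.85],"fingers":0},{"linear":[140,43,60],"delta_rot":[0,0,1.02],"fingers":0},{"linear":[155,48,60],"delta_rot":[0,0,1.19],"fingers":0},{"linear":[155,48,60],"delta_rot":[0,0,1.36],"fingers":0}]'
python3 -m jog '[{"linear":[0,0,0],"delta_rot":[0,0,0.17],"fingers":0},{"linear":[0,0,0],"delta_rot":[0,0,0.21],"fingers":0},{"linear":[0,0,0],"delta_rot":[0,0,0.21],"fingers":0}]'
python3 - <<'E'
from h import *
s=read_state(); print(s["eef_pos"],s["tool_rot"][:,0],s["q"])
c=cam("wrist"); W=cloud(c);np.save("w3.npy",W); o=cv2.resize(c["color"],(512,384)); 
c2=cam("scene"); o2=cv2.resize(c2["color"][170:250,205:305],(350,280)); np.save("s3.npy",cloud(c2))
cv2.imwrite("pics/w3.png",np.vstack([o[:300],np.hstack([o2,np.zeros((280,162,3),np.uint8)])]))
E
```

```text
time: 5.7
eef_pos: [0.6388, 0.0728, 0.3046]
tool_rot: [[0.054, 0.999, -0.006], [0.999, -0.054, -0.0], [-0.0, -0.006, -1.0]]
force: [0.3, -0.1, -0.5]
gripper_width: -0.0
grip_force: 0.0
time: 6.08
eef_pos: [0.6382, 0.0723, 0.306]
tool_rot: [[-0.149, 0.989, -0.005], [0.989, 0.149, -0.0], [0.001, -0.005, -1.0]]
force: [-1.6, -0.2, -0.6]
gripper_width: 0.0004
grip_force: 0.0
[0.63818069 0.07232202 0.30602431] [-1.49069557e-01  9.88826510e-01  6.32694764e-04] [ 3.30108224e-02  2.33065945e-01  1.23539446e+00  5.37153753e-05
  1.67811406e+00 -1.16612400e-01]
```

View pics/w3.png

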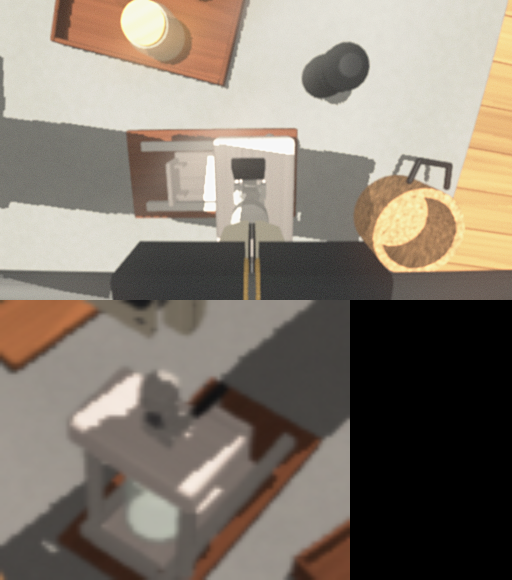

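The wrist view shows the paddle at (233–265, 158–180) and the plunger head at (250, 205), both in line with the fingers at u=252. Quick numeric check before I descend.

```bash
python3 - <<'E'
from h import *
W=np.load("w3.npy");P=np.array([.643,.048]);a=np.radians(8.6);R=np.array([[np.cos(a),-np.sin(a)],[np.sin(a),np.cos(a)]])
L=np.dstack([(W[...,:2]-P)@R,W[...,2]])*1000
for n,(u0,u1,v0,v1),lo,hi in(("paddle",(228,270,150,190),180,260),("plunger",(225,275,185,222),200,215),("plate",(155,215,140,210),64,76),("head",(205,300,130,240),152,164)):
    q=L[v0:v1,u0:u1].reshape(-1,3); q=q[(q[:,2]>lo)&(q[:,2]<hi)]
    if len(q): print(n,len(q),np.percentile(q,[3,50,97],axis=0).round(1).tolist())
E
```

```text
paddle 869 [[-15.5, 25.1, 187.2], [-4.3, 50.8, 236.4], [6.7, 58.8, 240.3]]
plunger 576 [[-17.4, 2.0, 201.9], [-4.1, 8.6, 207.6], [9.9, 16.0, 208.9]]
plate 264 [[-108.9, -26.1, 64.7], [-105.2, 0.8, 71.2], [-103.1, 26.4, 73.0]]
head 5051 [[-37.1, -25.6, 154.3], [11.6, 28.5, 157.7], [37.0, 63.9, 159.2]]
```

```bash
python3 -m jog '[{"linear":[-2,0,-35],"delta_rot":[0,0,0],"fingers":0},{"linear":[-2,0,-69],"delta_rot":[0,0,0],"fingers":0},{"linear":[-2,0,-69],"delta_rot":[0,0,0],"fingers":0},{"linear":[-4,11,-69],"delta_rot":[0,0,0],"fingers":0},{"linear":[-5,21,-70],"delta_rot":[0,0,0],"fingers":0},{"linear":[-6,30,-76],"delta_rot":[0,0,0],"fingers":0},{"linear":[-7,38,-83],"delta_rot":[0,0,0],"fingers":0},{"linear":[-8,45,-91],"delta_rot":[0,0,0],"fingers":0}]'
python3 -m jog '[{"linear":[-1,6,-9],"delta_rot":[0,0,0],"fingers":0},{"linear":[-1,8,-17],"delta_rot":[0,0,0],"fingers":0},{"linear":[-1,8,-25],"delta_rot":[0,0,0],"fingers":0},{"linear":[-1,8,-31],"delta_rot":[0,0,0],"fingers":0},{"linear":[-1,8,-33],"delta_rot":[0,0,0],"fingers":0},{"linear":[-1,8,-33],"delta_rot":[0,0,0],"fingers":0}]'
```

```text
time: 7.18
eef_pos: [0.6311, 0.1181, 0.2183]
tool_rot: [[-0.15, 0.989, 0.0], [0.989, 0.15, 0.0], [0.0, 0.0, -1.0]]
force: [-0.1, -0.9, 0.9]
gripper_width: 0.0007
grip_force: 0.4
time: 7.92
eef_pos: [0.6301, 0.1251, 0.1855]
tool_rot: [[-0.149, 0.989, -0.0], [0.989, 0.149, -0.0], [-0.0, -0.0, -1.0]]
force: [0.2, -0.2, -0.2]
gripper_width: 0.0002
grip_force: 0.0
```

```bash
python3 -m jog '[{"linear":[0,0,-3],"delta_rot":[0,0,0],"fingers":0},{"linear":[0,0,-6],"delta_rot":[0,0,0],"fingers":0},{"linear":[0,0,-8],"delta_rot":[0,0,0],"fingers":0},{"linear":[0,0,-8],"delta_rot":[0,0,0],"fingers":0}]'
```

```text
time: 8.43
eef_pos: [0.6307, 0.1255, 0.1804]
tool_rot: [[-0.15, 0.989, 0.002], [0.989, 0.15, 0.0], [-0.0, 0.002, -1.0]]
force: [-5.5, 0.0, 14.0]
gripper_width: 0.0003
grip_force: 7.0
```

```bash
python3 -m jog '[{"linear":[0,0,55],"delta_rot":[0,0,0],"fingers":0},{"linear":[0,0,110],"delta_rot":[0,0,0],"fingers":0},{"linear":[-10,-30,130],"delta_rot":[0,0,-0.17],"fingers":0},{"linear":[-30,-80,130],"delta_rot":[0,0,-0.34],"fingers":0},{"linear":[-50,-130,130],"delta_rot":[0,0,-0.51],"fingers":0.3},{"linear":[-70,-185,130],"delta_rot":[0,0,-0.68],"fingers":0.6},{"linear":[-90,-240,130],"delta_rot":[0,0,-0.85],"fingers":0.8},{"linear":[-110,-295,130],"delta_rot":[0,0,-1.02],"fingers":0.8}]'
python3 -m jog '[{"linear":[-10,-40,-20],"delta_rot":[0,0,-0.17],"fingers":0.8},{"linear":[-20,-80,-60],"delta_rot":[0,0,-0.34],"fingers":0.8},{"linear":[-30,-115,-100],"delta_rot":[0,0,-0.51],"fingers":0.8},{"linear":[-30,-115,-110],"delta_rot":[0,0,-0.68],"fingers":0.8},{"linear":[-30,-115,-110],"delta_rot":[0,0,-0.701],"fingers":0.8},{"linear":[-30,-115,-110],"delta_rot":[0,0,-0.701],"fingers":0.8},{"linear":[-30,-115,-110],"delta_rot":[0,0,-0.701],"fingers":0.8}]'
python3 - <<'E'
from h import *
s=read_state(); print(s["eef_pos"],s["tool_rot"][:,0],s["gripper_width"])
c=cam("wrist"); W=cloud(c)*1000; cv2.imwrite("pics/w4.png",c["color"])
z=W[...,2]
for n,lo,hi in(("head",82,90),("handle",58,67)):
    m=(z>lo)&(z<hi)&(abs(W[...,1]+286)<50); 
    k,l,st,_=cv2.connectedComponentsWithStats(cv2.morphologyEx(m.astype(np.uint8),cv2.MORPH_OPEN,np.ones((3,3))))
    q=W[l==1+np.argmax(st[1:,4])]; r=cv2.minAreaRect(q[:,:2].astype(np.float32)); print(n,r,np.median(q,0))
t=cam("scene"); W=cloud(t)*1000; im=t["color"].astype(int)
m=(W[...,2]>160)&(W[...,2]<260)&(im.max(2)<70)&(abs(W[...,0]-632)<25)&(W[...,1]>60)&(W[...,1]<180); print("paddle",np.median(W[m],0),m.sum())
E
```

```text
time: 9.43
eef_pos: [0.5192, -0.1713, 0.3077]
tool_rot: [[0.768, 0.641, 0.0], [0.641, -0.768, -0.0], [0.0, 0.0, -1.0]]
force: [0.7, 0.0, -0.1]
gripper_width: 0.0361
grip_force: 0.0
time: 10.3
eef_pos: [0.4909, -0.2846, 0.199]
tool_rot: [[1.0, 0.003, 0.002], [0.003, -1.0, -0.001], [0.002, 0.001, -1.0]]
force: [0.2, 0.5, -0.6]
gripper_width: 0.0747
grip_force: 0.0
[ 0.49094869 -0.28460329  0.1989973 ] [0.99999406 0.00293317 0.00181222] 0.07468711351947326
head ((542.846923828125, -288.6263122558594), (59.94673538208008, 60.453514099121094), 88.86099243164062) [ 543.90619849 -288.45774726   85.79245967]
handle ((453.4109191894531, -286.9792175292969), (19.95168113708496, 111.75564575195312), 89.0209732055664) [ 457.9838465  -286.7378165    62.68463765]
paddle [626.91329203 137.03563439 169.58221136] 79
```

View pics/w4.png

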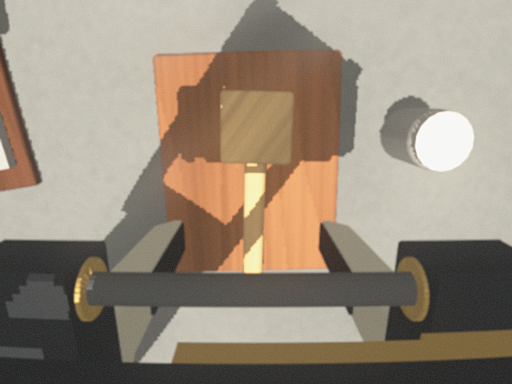

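Lever is down (paddle at z 170). The wrist view shows the mallet head at (257,127) and the handle running between the open fingers at u=255. Grasping.

```bash
python3 -m jog '[{"linear":[-1,-3,-50],"delta_rot":[0,0,-0.02],"fingers":0.8},{"linear":[-1,-3,-100],"delta_rot":[0,0,-0.02],"fingers":0.8},{"linear":[-1,-3,-140],"delta_rot":[0,0,-0.02],"fingers":0.8},{"linear":[-1,-3,-155],"delta_rot":[0,0,-0.02],"fingers":0.8},{"linear":[-1,-3,-155],"delta_rot":[0,0,-0.02],"fingers":0.8},{"linear":[-1,-3,-155],"delta_rot":[0,0,-0.02],"fingers":0},{"linear":[-1,-3,-155],"delta_rot":[0,0,-0.02],"fingers":0},{"linear":[-1,-3,-155],"delta_rot":[0,0,-0.02],"fingers":0}]'
python3 -m jog '[{"linear":[0,0,0],"delta_rot":[0,0,0],"fingers":0},{"linear":[0,0,0],"delta_rot":[0,0,0],"fingers":0},{"linear":[0,0,0],"delta_rot":[0,0,0],"fingers":0}]'
```

```text
time: 11.4
eef_pos: [0.4898, -0.2882, 0.0439]
tool_rot: [[1.0, -0.02, 0.002], [-0.02, -1.0, -0.001], [0.002, 0.001, -1.0]]
force: [-0.7, -0.9, -0.7]
gripper_width: 0.0488
grip_force: 0.0
time: 11.78
eef_pos: [0.489, -0.2876, 0.0426]
tool_rot: [[1.0, -0.02, -0.0], [-0.02, -1.0, 0.0], [-0.0, -0.0, -1.0]]
force: [0.3, 2.4, 1.5]
gripper_width: 0.0197
grip_force: 30.0
```

```bash
python3 -m jog '[{"linear":[0,0,20],"delta_rot":[0,0,0],"fingers":0},{"linear":[0,0,60],"delta_rot":[0,0,0],"fingers":0},{"linear":[0,0,110],"delta_rot":[0,0,0],"fingers":0},{"linear":[0,0,160],"delta_rot":[0,0,0],"fingers":0},{"linear":[0,0,210],"delta_rot":[0,0,0],"fingers":0},{"linear":[0,0,240],"delta_rot":[0,0,0],"fingers":0},{"linear":[10,30,240],"delta_rot":[0,0,0],"fingers":0},{"linear":[25,75,240],"delta_rot":[0,0,0],"fingers":0}]'
python3 -m jog '[{"linear":[15,50,0],"delta_rot":[0,0,0],"fingers":0},{"linear":[30,100,0],"delta_rot":[0,0,0],"fingers":0},{"linear":[45,150,0],"delta_rot":[0,0,0],"fingers":0},{"linear":[60,200,0],"delta_rot":[0,0,0],"fingers":0},{"linear":[72,240,0],"delta_rot":[0,0,0],"fingers":0},{"linear":[79,262,0],"delta_rot":[0,0,0],"fingers":0},{"linear":[79,262,0],"delta_rot":[0,0,0],"fingers":0},{"linear":[79,262,0],"delta_rot":[0,0,0],"fingers":0}]'
python3 - <<'E'
from h import *
s=read_state(); print(s["eef_pos"],s["gripper_width"],s["grip_force"])
c=cam("wrist"); W=cloud(c)*1000; cv2.imwrite("pics/w5.png",c["color"]); np.save("w5.npy",W)
m=(W[...,2]>290)&(W[...,2]<345)&(W[...,0]>615)&(W[...,0]<690)&(abs(W[...,1]-48)<40); q=W[m]
r=cv2.minAreaRect(q[:,:2].astype(np.float32)); print(r,len(q)); A=np.c_[q[:,:2]-q[:,:2].mean(0),np.ones(len(q))]; print(np.linalg.lstsq(A,q[:,2],rcond=None)[0])
c=cam("scene"); cv2.imwrite("pics/s5.png",cv2.resize(c["color"][130:260,180:330],(750,650))[:600])
E
```

```text
time: 12.78
eef_pos: [0.514, -0.2128, 0.2843]
tool_rot: [[1.0, -0.023, 0.001], [-0.023, -1.0, -0.001], [0.001, 0.001, -1.0]]
force: [0.7, 0.8, -3.4]
gripper_width: 0.02
grip_force: 30.0
time: 13.78
eef_pos: [0.5928, 0.0488, 0.2831]
tool_rot: [[1.0, -0.02, -0.0], [-0.02, -1.0, -0.0], [-0.0, 0.0, -1.0]]
force: [1.1, -0.1, -3.8]
gripper_width: 0.0198
grip_force: 30.0
[0.59279616 0.04877267 0.28306276] 0.019845995135440463 29.99165117740631
((647.1998291015625, 47.459571838378906), (60.60527801513672, 59.81630325317383), 89.068359375) 28092
[-6.71648115e-03  2.19693084e-04  3.26129895e+02]
```

View pics/s5.png

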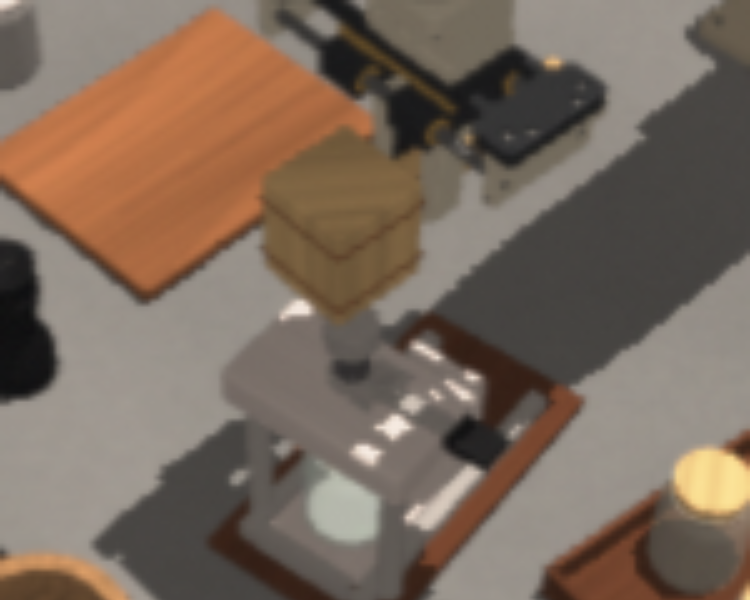

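The mallet is held level. Its head at (340,225) in the crop is above the plunger at (350,345), and the lever paddle at (475,440) is level. Striking.

```bash
python3 -m jog '[{"linear":[0,0,-18],"delta_rot":[0,0,0],"fingers":0},{"linear":[0,0,-67],"delta_rot":[0,0,0],"fingers":0},{"linear":[0,0,-68],"delta_rot":[0,0,0],"fingers":0}]'
python3 -m jog '[{"linear":[0,0,40],"delta_rot":[0,0,0],"fingers":0},{"linear":[0,0,68],"delta_rot":[0,0,0],"fingers":0},{"linear":[0,0,68],"delta_rot":[0,0,0],"fingers":0}]'
cat > chk.py <<'E'
from h import *
s=read_state(); print(s["eef_pos"],s["time"])
c=cam("wrist"); W=cloud(c)*1000
x,y,z=s["eef_pos"]*1000
m=(W[...,2]>z+5)&(W[...,2]<z+70)&(W[...,0]>x+22)&(W[...,0]<x+97)&(abs(W[...,1]-y)<40); q=W[m]
A=np.c_[q[:,:2]-q[:,:2].mean(0),np.ones(len(q))]; print("mallet top",cv2.minAreaRect(q[:,:2].astype(np.float32))[0],np.linalg.lstsq(A,q[:,2],rcond=None)[0])
c=cam("scene"); W=cloud(c)*1000; hsv=cv2.cvtColor(c["color"],cv2.COLOR_BGR2HSV)
d=np.linalg.norm(W[...,:2]-[639.5,48],axis=2)
m=(d<30)&(W[...,2]>85)&(W[...,2]<125)
print("stopper region",m.sum(),np.percentile(W[m][:,2],[50,90,98]) if m.sum() else "")
m=(d<14)&(W[...,2]>180)&(W[...,2]<215); print("plunger z",np.median(W[m][:,2]) if m.any() else "")
cv2.imwrite("pics/s6.png",cv2.resize(c["color"][175:255,215:310],(760,600)))
E
python3 chk.py
```

```text
time: 14.25
eef_pos: [0.5906, 0.0487, 0.2105]
tool_rot: [[1.0, -0.021, -0.007], [-0.021, -1.0, -0.0], [-0.007, 0.0, -1.0]]
force: [-3.2, -0.2, 0.1]
gripper_width: 0.02
grip_force: 30.0
time: 14.62
eef_pos: [0.5946, 0.049, 0.2864]
tool_rot: [[1.0, -0.021, 0.006], [-0.021, -1.0, -0.0], [0.006, -0.0, -1.0]]
force: [0.3, -0.0, -3.7]
gripper_width: 0.0193
grip_force: 30.0
[0.59459513 0.04904095 0.28642851] 14.625
mallet top (648.6622924804688, 47.65769577026367) [-1.65532376e-02  1.04309859e-03  3.40615640e+02]
stopper region 23 [90.41398145 94.37967301 97.74620466]
plunger z 207.8447520561338
```

View pics/s6.png

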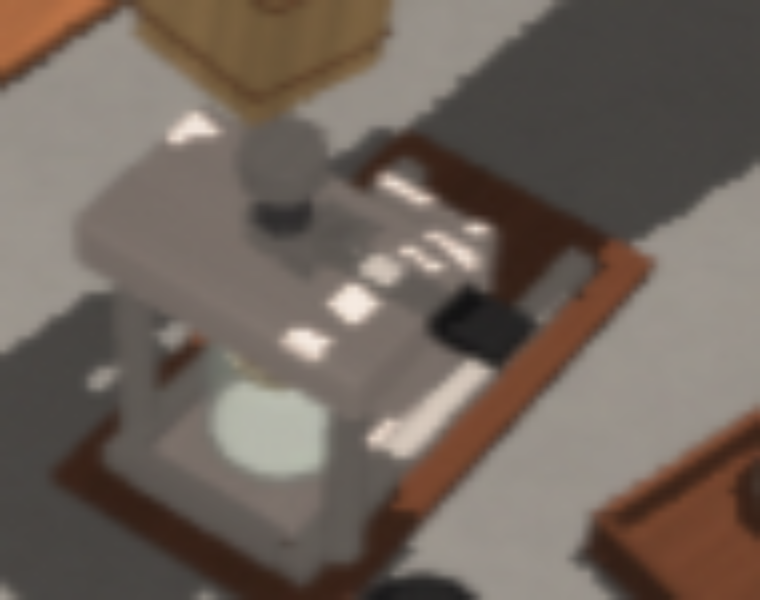

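The plunger is back up with its head at (285,165), and a thin yellow strip of stopper now shows at (265,370) under the head block. The mallet slid about 11 mm up in the grip. I'll work out the stopper height from that strip.

```bash
python3 - <<'E'
from h import *
c=cam("scene"); 
b=np.radians(np.arange(0,100,15))
for z in(.094,.104,.106,.116):
    p=proj(c,[[.6395+.0235*np.cos(t),.048+.0235*np.sin(t),z] for t in b]); print(z,((p-[215,175])*[8,7.5]).round().tolist())
print("jar rim r30 top .094",((proj(c,[[.6395+.03*np.cos(t),.048+.03*np.sin(t),.094] for t in b])-[215,175])*[8,7.5]).round().tolist())
hsv=cv2.cvtColor(c["color"],cv2.COLOR_BGR2HSV); 
for v in range(217,232): print(v,[tuple(map(int,hsv[v,u])) for u in range(241,256,2)])
E
```

```text
0.094 [[228.0, 357.0], [241.0, 365.0], [256.0, 370.0], [273.0, 372.0], [289.0, 370.0], [305.0, 366.0], [318.0, 359.0]]
0.104 [[228.0, 342.0], [241.0, 350.0], [256.0, 355.0], [273.0, 357.0], [289.0, 356.0], [305.0, 351.0], [318.0, 344.0]]
0.106 [[228.0, 339.0], [241.0, 347.0], [256.0, 352.0], [273.0, 354.0], [290.0, 353.0], [305.0, 348.0], [318.0, 341.0]]
0.116 [[228.0, 324.0], [241.0, 332.0], [257.0, 337.0], [273.0, 339.0], [290.0, 337.0], [305.0, 333.0], [319.0, 326.0]]
jar rim r30 top .094 [[216.0, 366.0], [232.0, 376.0], [251.0, 383.0], [272.0, 385.0], [293.0, 384.0], [313.0, 378.0], [330.0, 368.0]]
217 [(12, 37, 116), (12, 36, 120), (10, 36, 127), (11, 38, 126), (11, 35, 124), (11, 35, 123), (11, 39, 123), (12, 36, 122)]
218 [(11, 35, 116), (11, 37, 118), (12, 38, 122), (12, 36, 128), (11, 35, 124), (11, 39, 145), (10, 36, 147), (11, 35, 123)]
219 [(12, 40, 116), (11, 35, 115), (11, 35, 118), (11, 35, 123), (12, 36, 128), (14, 32, 229), (12, 23, 240), (12, 37, 151)]
220 [(13, 44, 111), (12, 33, 115), (11, 35, 116), (11, 34, 119), (12, 38, 134), (15, 33, 229), (14, 20, 246), (14, 
[... 684 characters left out ...]
 (26, 34, 152), (22, 48, 132), (16, 34, 129), (13, 35, 117), (10, 33, 116)]
227 [(26, 16, 113), (35, 17, 169), (35, 18, 185), (36, 19, 185), (30, 22, 176), (33, 17, 181), (17, 27, 132), (12, 37, 117)]
228 [(23, 19, 121), (35, 19, 177), (37, 18, 184), (38, 16, 187), (40, 16, 189), (38, 16, 189), (30, 15, 166), (15, 29, 125)]
229 [(24, 19, 132), (37, 18, 180), (37, 18, 184), (38, 17, 184), (38, 15, 187), (35, 15, 187), (38, 17, 185), (27, 17, 152)]
230 [(27, 18, 140), (35, 16, 180), (38, 17, 184), (35, 15, 184), (35, 15, 184), (35, 15, 183), (40, 16, 186), (33, 16, 162)]
231 [(24, 18, 141), (38, 17, 181), (35, 17, 184), (35, 15, 183), (38, 17, 184), (35, 15, 184), (38, 15, 185), (33, 16, 161)]
```

The strip fits the stopper being home or nearly so, but one pixel is about 5 mm of height. I'll give it a second, measured blow through the full stroke.

```bash
python3 -m jog '[{"linear":[0,0,-20],"delta_rot":[0,0,0],"fingers":0},{"linear":[0,0,-50],"delta_rot":[0,0,0],"fingers":0},{"linear":[0,0,-78],"delta_rot":[0,0,0],"fingers":0},{"linear":[0,0,-80],"delta_rot":[0,0,0],"fingers":0},{"linear":[0,0,-80],"delta_rot":[0,0,0],"fingers":0}]'
python3 - <<'E'
from h import *
s=read_state();print(s["force"],s["eef_pos"])
c=cam("wrist"); W=cloud(c)*1000
x,y,z=s["eef_pos"]*1000
m=(W[...,2]>z+5)&(W[...,2]<z+80)&(W[...,0]>x+22)&(W[...,0]<x+97)&(abs(W[...,1]-y)<40); q=W[m]
A=np.c_[q[:,:2]-q[:,:2].mean(0),np.ones(len(q))]; print("mallet top",np.linalg.lstsq(A,q[:,2],rcond=None)[0])
E
```

```text
time: 15.4
eef_pos: [0.5911, 0.0494, 0.2005]
tool_rot: [[1.0, -0.02, -0.005], [-0.02, -1.0, 0.0], [-0.005, 0.0, -1.0]]
force: [-7.2, -0.3, 4.5]
gripper_width: 0.0199
grip_force: 33.9
[-7.19408954 -0.25775724  4.54691383] [0.59114704 0.0494215  0.20047036]
mallet top [-3.66656046e-01  7.70242577e-03  2.63412680e+02]
```

```bash
python3 - <<'E'
from h import *
a=cam("wrist")["color"]; c=cam("scene"); b=cv2.resize(c["color"][150:250,210:310],(384,384))
cv2.imwrite("pics/p7.png",cv2.resize(np.hstack([a,b]),(800,343)))
W=cloud(c)*1000
E
```

```text
(no output)
```

View pics/p7.png

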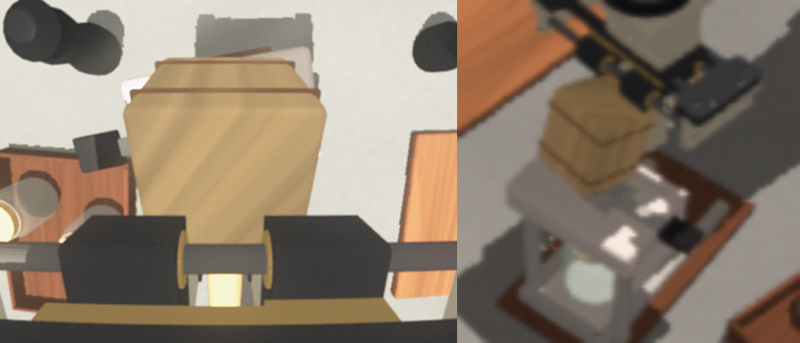

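```bash
cat > tilt.py <<'E'
from h import *
s=read_state(); x,y,z=s["eef_pos"]*1000; print(s["eef_pos"],s["force"],s["time"])
W=cloud(cam("wrist"))*1000
m=(W[...,2]>z+5)&(W[...,2]<z+100)&(W[...,0]>x+15)&(W[...,0]<x+105)&(abs(W[...,1]-y)<25); q=W[m]
for a in range(15,105,6):
    k=(q[:,0]>x+a)&(q[:,0]<x+a+6)
    if k.sum()>20: print(a+3,round(np.median(q[k,2])-z,1),end="; ")
c=cam("scene"); W=cloud(c)*1000
d=np.linalg.norm(W[...,:2]-[639.5,48],axis=2)
for r in(8,14,18):
    m=(d<r)&(W[...,2]>165)&(W[...,2]<215); print("pl",r,m.sum(),np.percentile(W[m][:,2],[50,90]) if m.any() else "")
E
python3 tilt.py
```

```text
[0.59114341 0.04942373 0.20047423] [-7.01522634  0.6923154   4.661218  ] 15.55
18 58.0; 24 96.6; 30 90.6; 36 87.0; 42 65.7; 48 67.6; 54 69.6; 60 71.5; 66 71.3; 72 59.0; 78 37.4; 84 22.2; pl 8 0 
pl 14 3 [165.23701345 170.85585845]
pl 18 14 [168.64688811 172.24671794]
```

The wrist view shows the head pitched about 18.5° nose-up in the grip, with its far face visible at v 60–95. That puts the near edge of its underside at z ≈ 187 mm over the plunger, so the plunger reached its lower stop and the stopper is home. Next I lift, pitch the tool to level the mallet, and carry it back.

```bash
python3 -m jog '[{"linear":[0,0,40],"delta_rot":[0,0,0],"fingers":0},{"linear":[0,0,80],"delta_rot":[0,0,0],"fingers":0},{"linear":[0,0,110],"delta_rot":[0,0.1,0],"fingers":0},{"linear":[0,0,110],"delta_rot":[0,0.2,0],"fingers":0},{"linear":[0,0,110],"delta_rot":[0,0.32,0],"fingers":0},{"linear":[0,0,110],"delta_rot":[0,0.32,0],"fingers":0},{"linear":[0,0,110],"delta_rot":[0,0.32,0],"fingers":0}]'
python3 tilt.py
python3 - <<'E'
from h import *
c=cam("scene"); W=cloud(c)*1000
cv2.imwrite("pics/s8.png",cv2.resize(c["color"][110:255,180:330],(620,600)))
E
```

```text
time: 16.52
eef_pos: [0.593, 0.0494, 0.3111]
tool_rot: [[0.949, -0.019, -0.314], [-0.02, -1.0, 0.0], [-0.314, 0.006, -0.949]]
force: [-1.0, -0.1, -3.0]
gripper_width: 0.0202
grip_force: 32.6
[0.59298456 0.04938805 0.31108172] [-0.9744552  -0.10213004 -3.03848978] 16.525
18 60.0; 24 64.1; 30 49.3; 36 49.1; 42 49.1; 48 49.4; 54 87.8; 60 74.1; 66 49.6; 72 49.2; 78 49.2; 84 41.2; pl 8 18 [208.34735377 210.34996109]
pl 14 93 [207.14977603 209.77256229]
pl 18 154 [205.26019496 209.19485243]
```

View pics/s8.png

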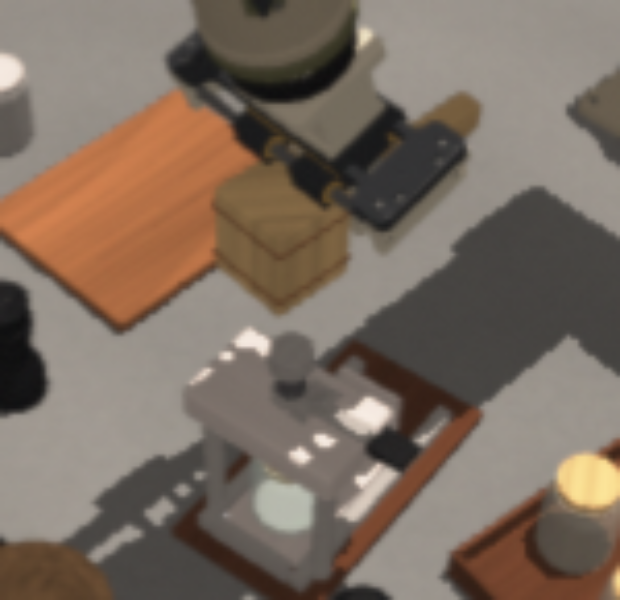

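Mallet is level again (top flat at TCP + 49 mm) and the plunger is up with its head at (290,355). One more gentle full-stroke knock will confirm the stopper; I'll read the mallet height at the bottom.

```bash
python3 -m jog '[{"linear":[0,0,-35],"delta_rot":[0,0,0],"fingers":0},{"linear":[0,0,-65],"delta_rot":[0,0,0],"fingers":0},{"linear":[0,0,-85],"delta_rot":[0,0,0],"fingers":0},{"linear":[0,0,-95],"delta_rot":[0,0,0],"fingers":0},{"linear":[0,0,-99],"delta_rot":[0,0,0],"fingers":0},{"linear":[0,0,-101],"delta_rot":[0,0,0],"fingers":0},{"linear":[0,0,-101],"delta_rot":[0,0,0],"fingers":0}]'
python3 tilt.py
```

```text
time: 17.55
eef_pos: [0.5935, 0.0494, 0.2125]
tool_rot: [[0.949, -0.019, -0.313], [-0.02, -1.0, 0.0], [-0.313, 0.006, -0.95]]
force: [-1.5, 0.5, -1.7]
gripper_width: 0.0199
grip_force: 32.9
[0.59352626 0.04938432 0.21249671] [-1.48664515  0.50666616 -1.68483498] 17.55
18 59.7; 24 64.0; 30 49.4; 36 49.2; 42 49.2; 48 49.5; 54 87.8; 60 74.1; 66 49.6; 72 49.3; 78 49.3; 84 41.2; pl 8 0 
pl 14 0 
pl 18 1 [168.65588727 168.65588727]
```

Only the spring force (about 2 N) at 16 mm depth, with no slip. Going the last few mm to feel the end.

```bash
python3 -m jog '[{"linear":[0,0,-2],"delta_rot":[0,0,0],"fingers":0},{"linear":[0,0,-3],"delta_rot":[0,0,0],"fingers":0},{"linear":[0,0,-3],"delta_rot":[0,0,0],"fingers":0},{"linear":[0,0,-3],"delta_rot":[0,0,0],"fingers":0}]'
python3 tilt.py
```

```text
time: 18.15
eef_pos: [0.5935, 0.0494, 0.2106]
tool_rot: [[0.95, -0.019, -0.313], [-0.02, -1.0, 0.0], [-0.313, 0.006, -0.95]]
force: [-3.9, -0.6, 8.6]
gripper_width: 0.0196
grip_force: 34.3
[0.59351848 0.04935933 0.21059993] [-3.9414737  -0.5740691   8.62560238] 18.15
18 60.3; 24 64.4; 30 49.5; 36 49.2; 42 49.3; 48 49.6; 54 87.9; 60 74.2; 66 49.7; 72 49.4; 78 49.4; 84 41.1; pl 8 0 
pl 14 0 
pl 18 0
```

Hard contact at underside z ≈ 190 mm (18 mm stroke, 12 N), so the stopper is home. Carrying the mallet back.

```bash
python3 -m jog '[{"linear":[0,0,40],"delta_rot":[0,0,0],"fingers":0},{"linear":[0,0,85],"delta_rot":[0,0,0],"fingers":0},{"linear":[-15,-50,90],"delta_rot":[0,0,0],"fingers":0},{"linear":[-30,-100,90],"delta_rot":[0,0,0],"fingers":0},{"linear":[-45,-150,90],"delta_rot":[0,0,0],"fingers":0},{"linear":[-60,-200,90],"delta_rot":[0,0,0],"fingers":0},{"linear":[-75,-250,90],"delta_rot":[0,0,0],"fingers":0},{"linear":[-90,-300,90],"delta_rot":[0,0,0],"fingers":0}]'
python3 -m jog '[{"linear":[-15,-36,0],"delta_rot":[0,0,0],"fingers":0},{"linear":[-15,-36,-50],"delta_rot":[0,0,0],"fingers":0},{"linear":[-15,-36,-100],"delta_rot":[0,0,0],"fingers":0},{"linear":[-15,-36,-150],"delta_rot":[0,0,0],"fingers":0},{"linear":[-15,-36,-190],"delta_rot":[0,0,0],"fingers":0},{"linear":[-15,-36,-225],"delta_rot":[0,0,0],"fingers":0},{"linear":[-15,-36,-245],"delta_rot":[0,0,0],"fingers":0},{"linear":[-15,-36,-245],"delta_rot":[0,0,0],"fingers":0}]'
python3 tilt.py
```

```text
time: 19.25
eef_pos: [0.5025, -0.2523, 0.2982]
tool_rot: [[0.949, -0.019, -0.314], [-0.02, -1.0, -0.0], [-0.314, 0.006, -0.949]]
force: [0.3, -0.3, -3.9]
gripper_width: 0.0196
grip_force: 32.6
time: 20.25
eef_pos: [0.487, -0.2861, 0.0521]
tool_rot: [[0.948, -0.019, -0.317], [-0.02, -1.0, 0.002], [-0.317, 0.005, -0.948]]
force: [0.3, 0.2, -3.1]
gripper_width: 0.0199
grip_force: 32.6
[ 0.48702499 -0.2860727   0.05206265] [ 0.29650194  0.2201942  -3.14391492] 20.25
18 60.1; 24 64.2; 30 49.4; 36 49.0; 42 49.0; 48 49.2; 54 87.5; 60 74.2; 66 49.5; 72 49.0; 78 49.0; 84 41.3; 90 34.8; pl 8 21 [207.59476479 209.06879649]
pl 14 95 [206.83857537 209.11018355]
pl 18 155 [205.72280231 208.92770002]
```

Level, 15 mm above the board, and the plunger is back up. Lowering gently, then releasing.

```bash
python3 -m jog '[{"linear":[0,0,-7],"delta_rot":[0,0,0],"fingers":0},{"linear":[0,0,-12],"delta_rot":[0,0,0],"fingers":0},{"linear":[0,0,-15],"delta_rot":[0,0,0],"fingers":0},{"linear":[0,0,-16],"delta_rot":[0,0,0],"fingers":0},{"linear":[0,0,-16],"delta_rot":[0,0,0],"fingers":0},{"linear":[0,0,-16],"delta_rot":[0,0,0],"fingers":0}]'
```

```text
time: 21.1
eef_pos: [0.4882, -0.2867, 0.0378]
tool_rot: [[0.949, -0.019, -0.314], [-0.02, -1.0, -0.0], [-0.314, 0.006, -0.949]]
force: [0.1, -0.7, -3.8]
gripper_width: 0.02
grip_force: 32.6
```

```bash
python3 -m jog '[{"linear":[0,0,-1],"delta_rot":[0,0,0],"fingers":0},{"linear":[0,0,-2],"delta_rot":[0,0,0],"fingers":0},{"linear":[0,0,-2],"delta_rot":[0,0,0],"fingers":0}]'
```

```text
time: 21.48
eef_pos: [0.4884, -0.2869, 0.0369]
tool_rot: [[0.949, -0.019, -0.314], [-0.02, -1.0, -0.0], [-0.314, 0.007, -0.949]]
force: [-3.4, 1.9, 5.7]
gripper_width: 0.02
grip_force: 33.7
```

```bash
python3 -m jog '[{"linear":[0,0,0],"delta_rot":[0,0,0],"fingers":0.7},{"linear":[0,0,0],"delta_rot":[0,0,0],"fingers":0.7},{"linear":[0,0,0],"delta_rot":[0,0,0],"fingers":0.7},{"linear":[3,0,10],"delta_rot":[0,0,0],"fingers":0.7},{"linear":[10,0,30],"delta_rot":[0,0,0],"fingers":0.7},{"linear":[20,0,65],"delta_rot":[0,0,0],"fingers":0.7},{"linear":[20,0,120],"delta_rot":[0,0,0],"fingers":0.7},{"linear":[-10,0,170],"delta_rot":[0,-0.15,0],"fingers":0.7}]'
python3 -m jog '[{"linear":[-40,0,20],"delta_rot":[0,-0.16,0],"fingers":0.7},{"linear":[-60,0,20],"delta_rot":[0,-0.16,0],"fingers":0.7},{"linear":[-60,0,20],"delta_rot":[0,-0.16,0],"fingers":0.7},{"linear":[-60,0,20],"delta_rot":[0,-0.16,0],"fingers":0.7}]'
python3 - <<'E'
from h import *
s=read_state(); print(s["eef_pos"],s["time"],s["force"])
W=cloud(cam("wrist"))*1000
m=((W[...,2]>80)&(W[...,2]<95)&(abs(W[...,1]+286)<60)&(abs(W[...,0]-540)<60)).astype(np.uint8)
k,l,st,_=cv2.connectedComponentsWithStats(cv2.morphologyEx(m,cv2.MORPH_OPEN,np.ones((3,3)))); q=W[l==1+np.argmax(st[1:,4])]
print(cv2.minAreaRect(q[:,:2].astype(np.float32)),np.linalg.lstsq(np.c_[q[:,:2]-q[:,:2].mean(0),np.ones(len(q))],q[:,2],rcond=None)[0])
c=cam("scene"); W=cloud(c)*1000; im=c["color"].astype(int)
m=(W[...,2]>160)&(W[...,2]<260)&(im.max(2)<70)&(abs(W[...,0]-632)<25)&(W[...,1]>60)&(W[...,1]<180); print("paddle",np.median(W[m],0))
d=np.linalg.norm(W[...,:2]-[639.5,48],axis=2); m=(d<14)&(W[...,2]>180)&(W[...,2]<215); print("plunger",np.median(W[m][:,2]))
E
```

```text
time: 22.48
eef_pos: [0.4845, -0.2868, 0.2003]
tool_rot: [[0.982, -0.017, -0.187], [-0.017, -1.0, 0.002], [-0.187, 0.001, -0.982]]
force: [-0.4, -0.5, 0.8]
gripper_width: 0.0652
grip_force: 0.0
time: 22.98
eef_pos: [0.4229, -0.2873, 0.2213]
tool_rot: [[0.999, -0.02, -0.027], [-0.02, -1.0, 0.0], [-0.027, 0.0, -1.0]]
force: [0.3, -0.2, 0.0]
gripper_width: 0.0654
grip_force: 0.0
[ 0.42291885 -0.28726524  0.22129292] 22.975 [ 0.27018402 -0.20466922  0.00906846]
((543.4251708984375, -288.17724609375), (60.59969711303711, 59.325443267822266), 88.87940979003906) [-1.77860701e-03  4.12530140e-04  8.56921341e+01]
paddle [628.20496158 136.62096413 170.06007378]
plunger 208.10791032767838
```

Mallet stands level at (543, -288) with its top at 86 mm, the plunger is up, and the lever is down. Handing in.

```bash
python3 -c "
from plant import *
print(close_job())"
```

```text
the job is handed in; nothing more can be done
None
```

The job is handed in at about 23 s of the 54 s allowed; no verdict came back. By my measurements the carriage is against its stop, the lever is down, the stopper is home (end felt at an 18 mm stroke), the plunger is back up, and the mallet stands level on the board, released.

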